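Change the reagent cassettes and close the rinse bottle

ROBOT

A 6-joint arm with a two-finger parallel gripper is mounted at the origin on the work surface. World frame = base frame: x ahead of the robot, y to its left, z up, the work surface at z = 0. Lengths are in m, angles in rad, forces in N, time in s.
With the tool pointing down it reaches from about 0.3 to 0.95 m from the base axis. Payload 3.1 kg.
Tool frame: the origin (TCP) lies at the very end of the fingers, on their centre line; the grasp point (between the pads) lies ctrl.hold_point_z behind it (ctrl.hold_point_z is the distance from the TCP to the grasp point, in m); z points along the fingers, y is the line along which they close (so a half turn about z gives the same grasp; the last joint's range is limited). The gripper opens to 85 mm and grips with 20 to 120 N. Pads are 22 mm wide; open, the fingers measure 114 mm over their backs; the gripper's body (76 mm by 85 mm) begins 54 mm behind the grasp point. The pads swing forward as they close: fully open they stand 13 mm farther back than shut.
Start: joints at [1.072, 0.308, 1.634, -0, 1.2, -0.07], TCP at [0.26, 0.568, 0.231] pointing down, gripper open.
Joint ranges: [-3.06, 3.06], [-0.79, 1.96], [0.05, 2.63], [-1.19, 4.34], [0.05, 2.64], [-2.94, 2.94]. Speed limits (rad/s): [2.79, 2.79, 3.14, 3.14, 3.14, 3.14].

INTERFACE

Orientations are given as a rotation vector (axis times angle).
In Python, from workcell import ctrl gives the robot as it stands. Calls block until the motion is done:
- ctrl.move_ptp(position, orientation): joint-space move of the TCP to a pose.
- ctrl.movel(position, max_speed=0.15, orientation=None): straight line of the TCP; orientation=None keeps the orientation; max_speed is the mean speed in m/s.
- ctrl.move_joints(angles): joint-space move.
- ctrl.open_gripper() and ctrl.clamp(strength=None): open the fingers fully, or close them until they stop; strength is the grip in N (None keeps the last).
- ctrl.pause(seconds).
- ctrl.inverse_kinematics(position, orientation): joint angles nearest the present ones, or None.
- ctrl.read_camera(name): name is "scene" or "top" or "wrist"; returns a dict with "img" (420x560x3 uint8, red, green, blue), "fx", "fy", "cx", "cy" (pixels), "k1" (the pictures are not rectified: a ray, as slopes to the right and down, at radius r is drawn at 1 + k1 r^2 times it, then the intrinsics apply), "R" (3x3) and "t" (3): a world point X has camera coordinates R X + t; the wrist camera has in their place "hand_eye" (4x4, takes a point from camera to tool coordinates, whose origin is the TCP and whose axes are the flange's). Camera axes: x right, y down, z forward; pixel columns grow to the right and rows downward; lengths in m; the calibration is good to about 2 mm. A picture is of the moment at which its call begins: read the wrist's pose just before it. There is no depth.
A pose or a line that the arm cannot do raises ctrl.PlanningError and nothing moves.
- ctrl.finish_job(): hands the job in; it is judged then, once.
Readings, each from a call of its own:
- ctrl.get_clock(): time.
- ctrl.get_joints(): joint angles.
- ctrl.get_dq(): joint speeds.
- ctrl.get_effort(): joint torques, N m.
- ctrl.get_eef_pos(): TCP position.
- ctrl.get_eef_rot(): TCP orientation.
- ctrl.get_ft_force(): force on the tool from outside, world axes, zero at the start.
- ctrl.get_moment(): the same for the moment, N m.
- ctrl.get_finger_gap(): finger opening in m.
- ctrl.get_grasp_force(): force on a finger pad.
Only numpy, scipy, OpenCV 4.12 (cv2) and the standard library are available. Lean on these libraries where they do the work, as an engineer would, in place of code of your own. Each camera call takes 0.05 s, during which the arm holds its last target. There are 200 camera calls.

TASK

Get the analyser ready for the run: take every spent cassette out of the reagent bay and stand it upright in the metal discard tray, and seat every fresh cassette from the blue pad in a pocket of its own, toe hooked under the rear retaining bar and swung down flat and fully home. Put the cap on the rinse bottle and screw it fully tight. Leave the wash bottle, tube rack and beaker where they stand.

Things in the scene. Friction and masses are not known exactly. Their poses are not given: they have to be found in the camera images.
- fresh0: Fresh reagent cassette: white box 110 (x) x 44 (y) x 45 (z) mm, 0.13 to 0.25 kg. Origin: centre of its underside, z up. A flat toe, 32 wide and 7 thick, flush with the underside, sticks out 18 mm at its +x end (tip at x = +73). A solid grip fin, 44 (x) x 16 (y), rises 26 mm from the middle of its top (to z = 71). On the top at x = +-38 two grey round caps, 25 wide, 10 high. Starts on the blue pad.
- fresh1: Fresh cassette, same as fresh0. Any fresh cassette may be absent. Pinch the fin across y; the centre of mass is near the middle of the box.
- fresh2: Fresh cassette, same as fresh0. May be absent.
- spent0: Spent cassette: same box, toe, fin and origin as fresh0, but without caps: two flat black openings in its top. Starts seated in pocket0; may be absent. To take it out, swing its front (-x) end up 15 to 25 degrees, then draw it back 12 mm or more and up.
- spent1: Spent cassette like spent0, starts seated in pocket1; may be absent.
- spent2: Spent cassette like spent0, starts seated in pocket2; may be absent.
- pocket0 (a point): Floor centre of the right-hand (-y) pocket of the bay, 30 mm above the bench; z up, +x to the bay's rear. Pocket 50 mm wide between dividers 20 mm tall. In front (inner face x = -58 mm) a sill 22 mm tall. At the rear a steel bar overhangs the floor: front edge x = +66, underside 13 and top 18 mm up; rear wall below it at x = +77. Behind the bar, from x = +97, the housing rises 60 mm.
- pocket1 (a point): Floor centre of the middle pocket, 64 mm from its neighbours, made like pocket0. A cassette fits only with its toe to the rear: tilted 15 to 25 degrees, toe end down and front end up, toe pushed under the bar (tip at x about 73 mm), then front end swung down behind the sill. Home, it lies flat, its origin within a few mm of this point, x axes parallel.
- pocket2 (a point): Floor centre of the left-hand (+y) pocket, next to the rinse bottle, made like pocket0. An unused pocket may stay empty.
- analyser: Low white bench analyser, fixed, 292 x 312 mm: open reagent bay of three pockets in front, rinse bottle in a well at its left (+y), 90 mm high housing behind. Origin on the bench under it, 76 mm behind its front edge; +x to its rear, y to its left.
- bottle_mouth (a point): Centre of the rim of the white square rinse bottle, held fast in its well; 112 mm above the bench, axes as the analyser's. The neck, 37 mm wide, carries three ramps (47 mm across), each 72 degrees long, starting at 0, 120 and 240 degrees (counter-clockwise from +x), sinking clockwise to a stop at their end. Gaps in the ramps: 0 to 40, 120 to 160, 240 to 280 degrees.
- cap: White round screw cap of that bottle, 63 mm wide, 30 high, 0.05 kg, lying open side down on the bench before the analyser. Origin: centre of its lower edge, z up. Inside its lower edge three lugs, 6.5 mm wide, 4 high, 120 degrees apart, the first on its +x axis; inside depth 22 mm, 1.5 mm of play on the neck. Home, its origin is 22 mm below bottle_mouth.
- cap_lug (a point): Middle of the cap's first lug, 23 mm from its axis along its +x. Set on the neck the cap mostly rests on the ramps, 8 to 13 mm too high; clockwise it then jams on the stops. Turned back (counter-clockwise from above, 100 degrees at most) the lugs come to the gaps and it drops home; then clockwise, 70 to 95 degrees, they run under the ramps to the stops: tight.
- bottle_stop0 (a point): Where the middle of a lug lies when the cap is fully tight against the stops: 23 mm from the neck's axis, 20 mm below the rim, at 297 degrees counter-clockwise from the analyser's +x. Any lug may be at any of the three stops.
- bottle_stop1 (a point): The same at 57 degrees.
- bottle_stop2 (a point): The same at 177 degrees.
- tray: Flat aluminium discard tray, fixed, 180 (x) x 214 (y) mm outside, walls 4 mm thick and 32 mm high, floor 4 mm thick. Origin: centre of its underside. Room for three cassettes side by side, lengthways along x.
- pad: Thin blue absorbent bench pad, 170 (x) x 200 (y) x 2 mm, fixed, on which the fresh cassettes stand. Origin: centre of its underside.
- washbottle: Bystander: white wash bottle, 72 mm wide, 200 mm tall. Origin: centre of its base.
- tuberack: Bystander: blue rack with blood tubes, 70 x 200 mm, 98 mm tall. Origin: centre of its base.
- beaker: Bystander: glass beaker, 68 mm wide, 85 mm tall. Origin: centre of its base.
Mind the look-alikes: they are no part of the job. Leave any purple look-alike of the fresh2 alone.

How it is judged:
By the outcome, as a careful person would: the job done as asked, in the order asked, and still so for the second after the job is handed in, with the robot touching nothing.
Of fresh0, fresh1, fresh2 only 2 to 3 are there at a start; the rules pass over those that are not, and their reading is None.
Of spent0, spent1, spent2 only 2 to 3 are there at a start; the rules pass over those that are not, and their reading is None.
At some moment in a run one of fresh0, fresh1, fresh2, cap may be knocked a few centimetres aside while the robot is not near it.
It also fails if it takes over 210 s, if anything falls off the work surface, if the arm or the gripper's body presses on something with over 40 N, if the wrist force passes 120 N, or if a joint passes its speed limit or range.

## Working session

There is one attempt and no reset: what is moved stays moved. The work goes in short steps, each a Python script; the robot and the scene stay as the last script left them, time stands still between calls to the robot, and variables do not carry over. Pictures are saved under pics/ and viewed, at most 14 in all, crops included, and the job is handed in when it is done.

```bash
ls; mkdir -p pics
python3 - <<'E'
from workcell import ctrl
import cv2,pickle
d={}
for n in("scene","top","wrist"):
    c=ctrl.read_camera(n); d[n]=c
    cv2.imwrite(f"pics/{n}0.png",cv2.cvtColor(c["img"],cv2.COLOR_RGB2BGR))
    print(n,{k:v for k,v in c.items() if k!="img"})
pickle.dump(d,open("cam0.pkl","wb"))
print(ctrl.get_eef_pos(),ctrl.get_eef_rot(),ctrl.hold_point_z,ctrl.get_clock())
E
```

```text
pics
scene {'fx': 460.73743620513596, 'fy': 460.73743620513596, 'cx': 282.97944033405275, 'cy': 206.74976353482776, 'k1': -0.16074390960300744, 'R': array([[ 0.53651946,  0.84386133, -0.00670205],
       [ 0.71447047, -0.45845164, -0.52853954],
       [-0.44908665,  0.27878333, -0.84888223]]), 't': array([-0.27968974, -0.24356072,  1.74648639])}
top {'fx': 472.8398879081372, 'fy': 472.8398879081372, 'cx': 270.7296628330002, 'cy': 209.4359519128349, 'k1': -0.02182228858140148, 'R': array([[-0.00682422, -0.99989794, -0.01255109],
       [-0.99391253,  0.00816249, -0.10986929],
       [ 0.10996052,  0.01172491, -0.9938668 ]]), 't': array([0.06720839, 0.47230533, 1.45832901])}
wrist {'fx': 293.31105032343265, 'fy': 293.31105032343265, 'cx': 281.26166292545065, 'cy': 206.68421838861082, 'k1': -0.008456713425983897, 'hand_eye': array([[-1.16677466e-04, -9.45313037e-01, -3.26164449e-01,
         8.40240172e-02],
       [ 9.99999903e-01, -2.48751434e-04,  3.63223274e-04,
         2.49529138e-04],
       [-4.24493571e-04, -3.26164375e-01,  9.45312975e-01,
        -1.42468784e-01],
       [ 0.00000000e+00,  0.00000000e+00,  0.00000000e+00,
         1.00000000e+00]])}
[0.25956814 0.56783026 0.23029709] [-6.68330354e-01 -3.06912837e+00  2.78758188e-03] 0.0187 0.15
```

View pics/scene0.png

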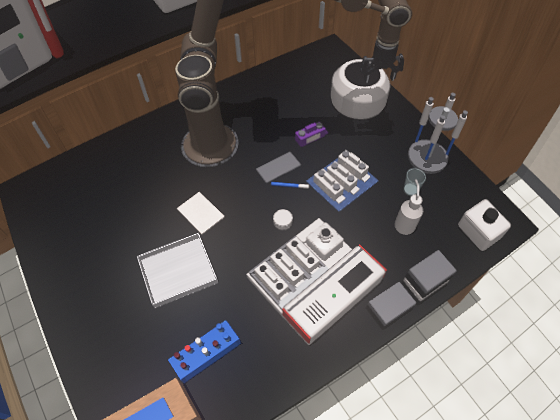

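View pics/top0.png

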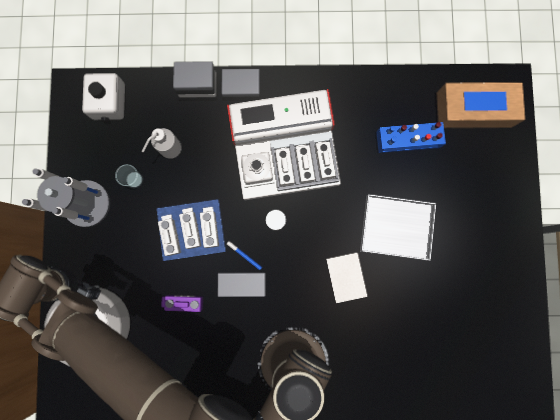

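The scene shows three capped-fin cassettes on the blue pad (top view 168,235 / 190,229 / 209,227), three in the bay (284,164 / 305,162 / 325,158), the cap at (276,219), the tray at (398,227) and a purple look-alike at (182,303). The white box with a black knob (103,93) isn't the rinse bottle, which sits in the analyser's well at (257,167). I'll enlarge to confirm.

```bash
cat > h.py <<'E'
import numpy as np, cv2, pickle
from scipy.spatial.transform import Rotation as Ro
try:
    from workcell import ctrl
except Exception: ctrl=None
def K(c): return np.array([[c["fx"],0,c["cx"]],[0,c["fy"],c["cy"]],[0,0,1.]])
def D(c): return np.array([c["k1"],0,0,0.])
def snap(name,tag=None):
    if name=="wrist": p,r=ctrl.get_eef_pos(),ctrl.get_eef_rot()
    c=ctrl.read_camera(name)
    if name=="wrist":
        T=np.eye(4);T[:3,:3]=Ro.from_rotvec(r).as_matrix();T[:3,3]=p
        W=np.linalg.inv(T@c["hand_eye"]); c["R"],c["t"]=W[:3,:3],W[:3,3]
    if tag:
        cv2.imwrite(f"pics/{tag}.png",c["img"][:,:,::-1]); pickle.dump(c,open(f"pics/{tag}.pkl","wb"))
    return c
def rays(c,uv):
    n=cv2.undistortPoints(np.array(uv,float).reshape(-1,1,2),K(c),D(c))[:,0]
    d=np.c_[n,np.ones(len(n))]@c["R"]; o=-c["R"].T@c["t"]
    return o,d
def plane(c,uv,z):
    o,d=rays(c,uv); return o+d*((z-o[2])/d[:,2])[:,None]
def proj(c,X):
    return cv2.projectPoints(np.array(X,float).reshape(-1,1,3),cv2.Rodrigues(c["R"])[0],c["t"],K(c),D(c))[0][:,0]
def tri(c1,u1,c2,u2):
    o1,d1=rays(c1,[u1]);o2,d2=rays(c2,[u2]);d1,d2=d1[0],d2[0]
    s=np.linalg.lstsq(np.c_[d1,-d2],o2-o1,rcond=None)[0]
    a,b=o1+s[0]*d1,o2+s[1]*d2
    return (a+b)/2,np.linalg.norm(a-b)
def down(yaw):  # tool z down, tool y axis along (world) yaw+90deg
    return (Ro.from_euler("z",yaw)*Ro.from_euler("x",np.pi)).as_rotvec()
E
python3 - <<'E'
from h import *
d=pickle.load(open("cam0.pkl","rb"));c=d["top"]
cv2.imwrite("pics/topz.png",cv2.resize(c["img"][80:270,145:350,::-1],None,fx=3,fy=3,interpolation=cv2.INTER_CUBIC))
for n,u,z in[("sp",[(325,158),(305,162),(284,164)],.1),("fr",[(209,227),(190,229),(168,235)],.072),("cap",[(276,219)],.03),("mouth",[(257,165)],.112),("tray",[(398,227)],.004),("tray c",[(369,195),(435,202),(429,259),(362,250)],.032)]:
    print(n,plane(c,u,z).round(3).tolist())
T=np.eye(4)
print(Ro.from_rotvec(ctrl.get_eef_rot()).as_matrix().round(3))
E
```

```text
sp [[0.619, -0.102, 0.1], [0.608, -0.042, 0.1], [0.602, 0.022, 0.1]]
fr [[0.416, 0.251, 0.072], [0.41, 0.309, 0.072], [0.392, 0.376, 0.072]]
cap [[0.442, 0.047, 0.03]]
mouth [[0.597, 0.103, 0.112]]
tray [[0.416, -0.339, 0.004]]
tray c [[0.515, -0.245, 0.032], [0.491, -0.45, 0.032], [0.314, -0.424, 0.032], [0.344, -0.218, 0.032]]
[[-0.909  0.416 -0.001]
 [ 0.416  0.909 -0.002]
 [ 0.    -0.002 -1.   ]]
```

View pics/topz.png

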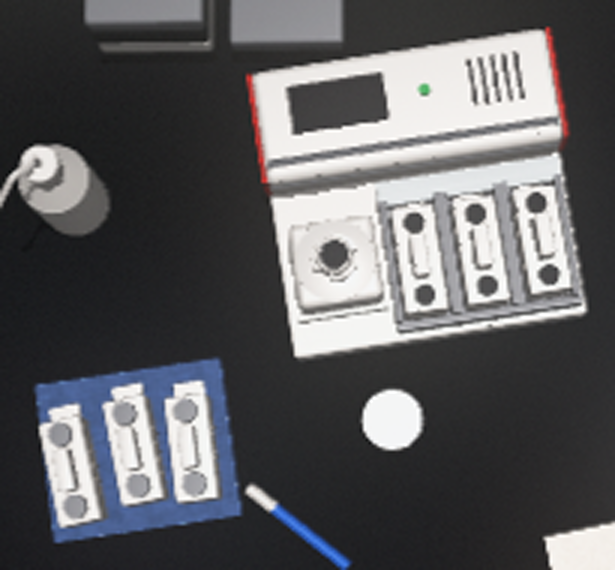

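Confirmed in the crop: spent cassettes have black openings, while the ones on the pad have grey caps and toes to the rear. Next, close-up wrist views.

Run:
```python
from h import *
def go(p,yaw,tag):
    t=ctrl.get_clock(); ctrl.move_ptp(p,down(yaw)); t1=ctrl.get_clock()
    snap("wrist",tag); print(tag,round(t1-t,2),np.round(ctrl.get_joints(),2))
y=np.pi+.13
go([.36,.33,.28],y,"pad1")
go([.42,.31,.28],y,"pad2")
go([.52,.0,.30],y,"bay1")
go([.57,-.03,.33],y,"bay2")
d=np.hstack([cv2.resize(cv2.imread(f"pics/{n}.png"),(400,300)) for n in("pad1","bay1")]+[])
cv2.imwrite("pics/two.png",d)
```

```text
pad1 1.03 [ 0.65 -0.    1.89  0.    1.25 -1.05]
pad2 0.36 [ 0.55  0.07  1.82  0.    1.26 -1.15]
bay1 1.24 [-0.08  0.04  1.8   0.    1.3  -1.78]
bay2 0.37 [-0.13  0.13  1.65  0.    1.36 -1.83]
```

View pics/pad1.png

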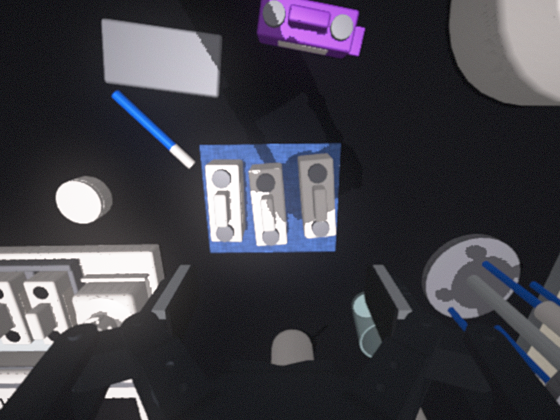

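View pics/bay1.png

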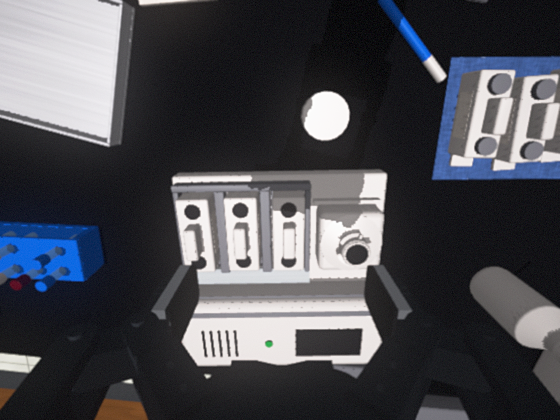

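Pad1 shows the three fresh cassettes at (223,200), (267,205) and (317,195), and the cap at (83,200). Bay1 shows spent-cassette openings at x = 193/240/288, y = 211/262, the bottle mouth at (355,252) and the cap at (326,115). I'll detect circles and triangulate.

```bash
cat >> h.py <<'E'
def circles(c,rmin,rmax,p2=14,box=None,up=3):
    g=cv2.cvtColor(c["img"],cv2.COLOR_RGB2GRAY)
    x0,y0,x1,y1=box or (0,0,560,420)
    g=cv2.resize(g[y0:y1,x0:x1],None,fx=up,fy=up,interpolation=cv2.INTER_CUBIC)
    g=cv2.GaussianBlur(g,(5,5),0)
    r=cv2.HoughCircles(g,cv2.HOUGH_GRADIENT,1,16*up,param1=90,param2=p2,minRadius=int(rmin*up),maxRadius=int(rmax*up))
    if r is None: return np.zeros((0,3))
    r=r[0]; r[:,:2]=(r[:,:2]+.5)/up-.5+[x0,y0]; r[:,2]/=up; return r
E
python3 - <<'E'
from h import *
L=lambda n:pickle.load(open(f"pics/{n}.pkl","rb"))
p1,p2,b1,b2=map(L,("pad1","pad2","bay1","bay2"))
fr=[[.392,.376],[.41,.309],[.416,.251]]; sp=[[.619,-.102],[.608,-.042],[.602,.022]]
def box(c,pts,z,m):
    q=np.vstack([proj(c,[[x+dx,y,z] for x,y in pts]) for dx in(-.05,.05)])
    return [int(v) for v in (max(q[:,0].min()-m,0),max(q[:,1].min()-m,0),q[:,0].max()+m,q[:,1].max()+m)]
o=[]
for n,c,pts,z in(("p1",p1,fr,.057),("p2",p2,fr,.057),("b1",b1,sp,.075),("b2",b2,sp,.075)):
    b=box(c,pts,z,18); r=circles(c,7,13,16,b); print(n,b); print(np.c_[r,plane(c,r[:,:2],z)][:12].round(3))
    im=c["img"][:,:,::-1].copy()
    for u,v,k in r: cv2.circle(im,(int(round(u)),int(round(v))),int(k),(0,0,255),1)
    o.append(cv2.resize(im[b[1]:b[3],b[0]:b[2]],(400,300),interpolation=cv2.INTER_CUBIC))
cv2.imwrite("pics/det.png",np.vstack([np.hstack(o[:2]),np.hstack(o[2:])]))
E
```

```text
p1 [195, 147, 336, 261]
[[2.21167e+02 1.78167e+02 9.53300e+00 3.74000e-01 2.55000e-01 5.70000e-02]
 [2.65167e+02 1.82500e+02 9.70000e+00 3.72000e-01 3.12000e-01 5.70000e-02]
 [2.24833e+02 2.32500e+02 9.23300e+00 4.49000e-01 2.65000e-01 5.70000e-02]
 [3.17500e+02 1.72833e+02 9.73300e+00 3.51000e-01 3.76000e-01 5.70000e-02]
 [3.19500e+02 2.27500e+02 9.30000e+00 4.25000e-01 3.91000e-01 5.70000e-02]
 [2.70500e+02 2.36167e+02 8.76700e+00 4.46000e-01 3.27000e-01 5.70000e-02]]
p2 [213, 100, 361, 222]
[[2.86833e+02 1.37500e+02 9.76700e+00 3.73000e-01 3.11000e-01 5.70000e-02]
 [2.43167e+02 1.92500e+02 9.76700e+00 4.49000e-01 2.65000e-01 5.70000e-02]
 [3.41500e+02 1.27167e+02 1.04330e+01 3.52000e-01 3.75000e-01 5.70000e-02]
 [2.40833e+02 1.32833e+02 1.02000e+01 3.74000e-01 2.55000e-01 5.70000e-02]
 [3.43833e+02 1.87167e+02 9.16700e+00 4.25000e-01 3.93000e-01 5.70000e-02]
 [2.90833e+02 1.96167e+02 9.26700e+00 4.46000e-01 3.27000e-01 5.70000e-02]]
b1 [177, 181, 311, 285]
[[ 2.39833e+02  2.10500e+02  7.86700e+00  5.75000e-01 -4.70000e-02
   7.50000e-02]
 [ 2.87833e+02  2.09500e+02  7.63300e+00  5.65000e-01  1.60000e-02
   7.50000e-02]
 [ 2.88167e+02  2.59833e+02  7.50000e+00  6.40000e-01  2.70000e-02
   7.50000e-02]
 [ 2.43500e+02  2.59500e+02  7.83300e+00  6.47000e-01 -3.50000e-02
   7.50000e-02]
 [ 1.92500e+02  2.12167e+02  7.13300e+00  5.85000e-01 -1.09000e-01
   7.50000e-02]]
b2 [205, 141, 338, 246]
[[ 3.14833e+02  1.70167e+02  7.50000e+00  5.65000e-01  1.70000e-02
   7.50000e-02]
 [ 2.26500e+02  2.22833e+02  7.26700e+00  6.59000e-01 -9.80000e-02
   7.50000e-02]
 [ 2.21833e+02  1.72500e+02  7.40000e+00  5.85000e-01 -1.10000e-01
   7.50000e-02]
 [ 2.67833e+02  1.70500e+02  7.40000e+00  5.74000e-01 -4.70000e-02
   7.50000e-02]
 [ 3.13167e+02  2.21167e+02  7.10000e+00  6.40000e-01  2.70000e-02
   7.50000e-02]
 [ 2.69833e+02  2.20833e+02  7.50000e+00  6.48000e-01 -3.60000e-02
   7.50000e-02]]
```

View pics/det.png

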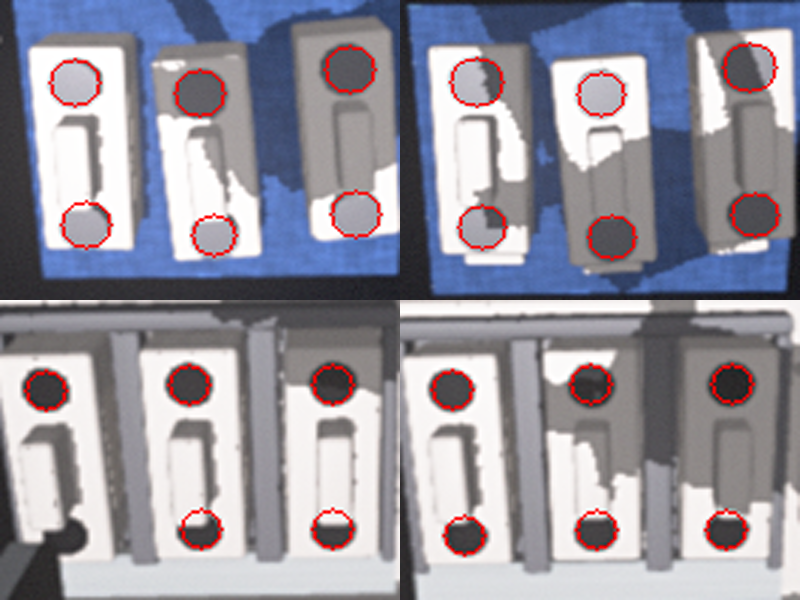

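Detections are clean: front and rear openings or caps found on all six cassettes. Now heights, mouth, cap and tray.

Run:
```python
from h import *
L=lambda n:pickle.load(open(f"pics/{n}.pkl","rb"))
p1,p2,b1,b2=map(L,("pad1","pad2","bay1","bay2"));d=pickle.load(open("cam0.pkl","rb"));top,sc=d["top"],d["scene"]
for n,a,u,b,v in[("fr2 front",p1,(317.5,172.8),p2,(341.5,127.2)),("fr1",p1,(265.2,182.5),p2,(286.8,137.5)),("fr0",p1,(221.2,178.2),p2,(240.8,132.8)),
 ("sp2",b1,(287.8,209.5),b2,(314.8,170.2)),("sp1",b1,(239.8,210.5),b2,(267.8,170.5)),("sp0",b1,(192.5,212.2),b2,(221.8,172.5))]:
    X,e=tri(a,u,b,v); print(n,X.round(4),round(e,4))
    # top cam check: expected pixel
    print("   top px",proj(top,X).round(1).tolist())
# cap in p1,b1,b2 ; mouth in b1,b2
q=[]
for n,c,z,bx in(("p1",p1,.03,(50,170,120,230)),("b1",b1,.03,(295,85,360,145)),("b2",b2,.03,None)):
    if bx is None:
        u=proj(c,[[.442,.047,.03]])[0]; bx=[int(max(0,u[0]-35)),int(max(0,u[1]-35)),int(u[0]+35),int(u[1]+35)]
    r=circles(c,17,29,14,bx)[:3]; print("cap",n,r.round(1).tolist(),plane(c,r[:,:2],z).round(4).tolist() if len(r) else ""); q.append((c,r[0,:2]) if len(r) else None)
if q[0] and q[1]: print("captri",tri(q[0][0],q[0][1],q[1][0],q[1][1]))
q=[]
for n,c in(("b1",b1),("b2",b2)):
    u=proj(c,[[.597,.103,.112]])[0]; bx=[int(u[0]-32),int(u[1]-32),int(u[0]+32),int(u[1]+32)]
    r=circles(c,8,22,16,bx)[:5]; print("mouth",n,r.round(1).tolist(),plane(c,r[:,:2],.112).round(4).tolist()); q.append(bx)
o=[cv2.resize(c["img"][b[1]:b[3],b[0]:b[2],::-1],(400,400),interpolation=cv2.INTER_CUBIC) for c,b in((b1,q[0]),(b2,q[1]))]
ctrl.move_ptp([.40,-.29,.36],down(np.pi-.14)); snap("wrist","tray1")
ctrl.move_ptp([.40,-.36,.36],down(np.pi-.14)); snap("wrist","tray2")
t=cv2.imread("pics/tray1.png")
cv2.imwrite("pics/mt.png",np.hstack([np.vstack(o),cv2.resize(t,(400,300))[:0:1].repeat(1,0) if 0 else cv2.copyMakeBorder(cv2.resize(t,(400,300)),0,500,0,0,cv2.BORDER_CONSTANT)])[:800][:600] if 0 else np.hstack([np.hstack([cv2.resize(x,(250,250)) for x in o]),cv2.resize(t,(300,250))]))
```

```text
fr2 front [0.3526 0.3771 0.0484] 0.0005
   top px [[169.1, 248.3]]
fr1 [0.3731 0.3115 0.0527] 0.0001
   top px [[190.1, 241.4]]
fr0 [0.3747 0.2547 0.0529] 0.0002
   top px [[208.6, 240.8]]
sp2 [0.5651 0.0166 0.0752] 0.0007
   top px [[285.7, 177.6]]
sp1 [ 0.5738 -0.0468  0.077 ] 0.0005
   top px [[306.5, 174.5]]
sp0 [ 0.5855 -0.1096  0.0743] 0.0005
   top px [[326.9, 170.7]]
cap p1 [[82.5, 195.1999969482422, 27.700000762939453], [72.80000305175781, 209.1999969482422, 28.399999618530273]] [[0.43, 0.0591, 0.03], [0.4531, 0.0434, 0.03]]
cap b1 [[324.5, 116.19999694824219, 23.899999618530273]] [[0.4422, 0.0501, 0.03]]
cap b2 [[346.79998779296875, 78.19999694824219, 26.399999618530273]] [[0.4401, 0.0459, 0.03]]
captri (array([0.4391531 , 0.05066692, 0.01529772]), np.float64(0.007247581555915418))
mouth b1 [[355.20001220703125, 250.5, 13.699999809265137], [333.5, 229.5, 9.300000190734863]] [[0.5952, 0.1052, 0.112], [0.5705, 0.0728, 0.112]]
mouth b2 [[380.20001220703125, 208.1999969482422, 13.100000381469727], [368.20001220703125, 183.8000030517578, 19.100000381469727]] [[0.5965, 0.1048, 0.112], [0.5665, 0.0818, 0.112]]
```

View pics/mt.png

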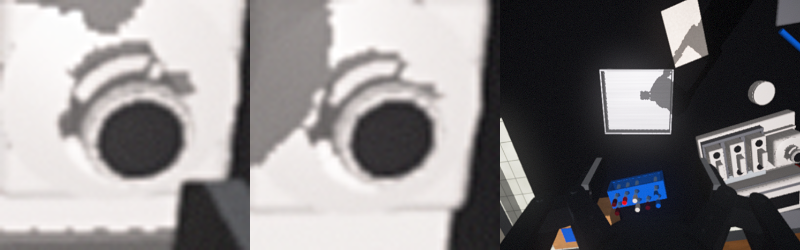

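```bash
cat >> h.py <<'E'
FLIP=np.diag([-1.,1,-1])
PSI=np.deg2rad(9.0)
def rz(a): return Ro.from_euler("z",a).as_matrix()
def tool(p,psi,th=0,h=.055,dx=0.,dy=0.):
    """TCP pose for a cassette at p, yaw psi, front-up pitch th, held at fin offset (dx,dy,h)"""
    Rc=Ro.from_euler("ZY",[psi,th]).as_matrix()
    return np.array(p)+Rc@[dx,dy,h], Ro.from_matrix(Rc@FLIP).as_rotvec()
def F(tag=""):
    print(tag,"t",round(ctrl.get_clock(),1),"F",np.round(ctrl.get_ft_force(),1),"gap",round(ctrl.get_finger_gap()*1e3,1))
def ml(P,v=.15): ctrl.movel(P[0],max_speed=v,orientation=P[1])
def loc(p,psi,x=0,y=0,z=0): return np.array(p)+rz(psi)@[x,y,z]
def swing(p,psi,ths,g=.001,xt=.073,v=.06,**k):
    """rotate about the toe tip held at pocket (xt, g)"""
    for th in ths:
        q=loc(p,psi,xt-.073*np.cos(th),0,g+.073*np.sin(th)); ml(tool(q,psi,th,**k),v)
E
cat > spent.py <<'E'
from h import *
def take(p,shift,slot,tray,tpsi,h=.055):
    k=dict(h=h); P=tool(loc(p,PSI,y=shift),PSI,**k)
    ctrl.move_ptp(P[0]+[0,0,.10],P[1]); ml((P[0]+[0,0,.03],P[1]),.25); ml(P,.1); F("at")
    ctrl.clamp(70); F("grip")
    swing(p,PSI,np.deg2rad([4,8,12,16,20]),**k); F("swung")
    th=np.deg2rad(20); q0=loc(p,PSI,.073-.073*np.cos(th),0,.001+.073*np.sin(th))
    ml(tool(q0+rz(PSI)@[-.02,0,.004],PSI,th,**k),.1); F("back")
    up=q0+rz(PSI)@[-.03,0,.09]; ml(tool(up,PSI,th,**k),.2)
    d=loc(tray,tpsi,-.009,slot,.006); Q=tool(d,tpsi,**k)
    ctrl.move_ptp(Q[0]+[0,0,.12],Q[1]); F("over"); ml((Q[0]+[0,0,.02],Q[1]),.25); ml(Q,.06); F("down")
    if ctrl.get_finger_gap()<.012: print("LOST")
    ctrl.open_gripper(); ml((Q[0]+[0,0,.10],Q[1]),.25); F("rel")
E
python3 - <<'E'
from h import *
L=lambda n:pickle.load(open(f"pics/{n}.pkl","rb"))
for n in("tray1","tray2"):
    c=L(n); g=cv2.cvtColor(c["img"],cv2.COLOR_RGB2GRAY)
    for z in(.032,):
        ctr=proj(c,[[.416,-.334,z]])[0]
        m=(g>70).astype(np.uint8); 
        nn,lab,st,_=cv2.connectedComponentsWithStats(m); i=lab[int(ctr[1]),int(ctr[0])]; print(i,st[i])
        ys,xs=np.where(lab==i); P=plane(c,np.c_[xs,ys],z)[:,:2].astype(np.float32)
        (cx,cy),(w,h),a=cv2.minAreaRect(P); print(n,round(cx,4),round(cy,4),round(w,3),round(h,3),round(a,1))
E
```

```text
4 [  185   115   140   111 14580]
tray1 0.4155 -0.3324 0.216 0.182 81.9
2 [  230   109   141   112 14978]
tray2 0.4159 -0.3329 0.217 0.182 81.9
```

```bash
cat >> h.py <<'E'
P1=np.array([.6117,-.0408,.030])
def pocket(i): return loc(P1,PSI,y=.064*(i-1))
TRAY=np.array([.4157,-.3327,0]); TPSI=np.deg2rad(-8.1)
E
python3 - <<'E'
from spent import *
take(pocket(0),-.003,-.066,TRAY,TPSI)
snap("wrist","s0")
E
```

```text
at t 7.3 F [ 0.5  0.4 -0.4] gap 85.8
grip t 8.0 F [-0.5  1.4  0.2] gap 14.5
swung t 9.3 F [ 1.  -1.3 -2.6] gap 14.2
back t 9.6 F [-0.5 -0.9 -2.2] gap 14.0
over t 11.6 F [ 0.9  0.5 -0.9] gap 14.2
down t 12.6 F [ 0.1 -0.5 -2. ] gap 14.2
rel t 13.9 F [-1.   0.1 -0.5] gap 85.3
```

View pics/s0.png

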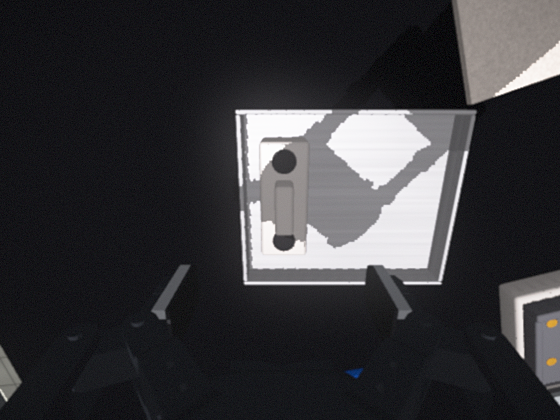

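The first spent cassette stands upright in the tray at (285,200), on the left side of the image. On to the other two.

Run:
```python
from spent import *
take(pocket(1),-.003,0.0,TRAY,TPSI)
take(pocket(2),-.002,.066,TRAY,TPSI)
c=snap("wrist","s2")
y=np.pi+.13
ctrl.move_ptp([.57,-.03,.33],down(y)); snap("wrist","bay3")
ctrl.move_ptp([.36,.33,.28],down(y)); snap("wrist","pad3")
cv2.imwrite("pics/tri.png",np.hstack([cv2.resize(cv2.imread(f"pics/{n}.png"),(400,300)) for n in("s2","bay3")]))
```

```text
at t 16.3 F [ 0.3 -0.2  0.7] gap 85.5
grip t 17.0 F [-0.3  1.4  1.2] gap 14.4
swung t 18.3 F [ 0.6 -0.6 -1.7] gap 14.0
back t 18.6 F [ 0.  -0.4 -1.9] gap 14.3
over t 20.6 F [ 0.6  0.8 -0.8] gap 14.2
down t 21.6 F [ 0.3  0.9 -1.3] gap 14.3
rel t 22.8 F [-0.4  0.6 -0.7] gap 85.7
at t 25.2 F [ 0.1 -0.4 -0.1] gap 85.1
grip t 25.9 F [-1.2  0.9  2.1] gap 14.0
swung t 27.2 F [ 0.2  0.  -1.2] gap 14.2
back t 27.5 F [ 0.8  0.1 -2. ] gap 14.5
over t 29.4 F [-0.1 -0.  -2.5] gap 14.5
down t 30.4 F [ 0.1 -0.3 -2.1] gap 14.1
rel t 31.7 F [-0.5  0.3 -0.6] gap 85.2
```

View pics/tri.png

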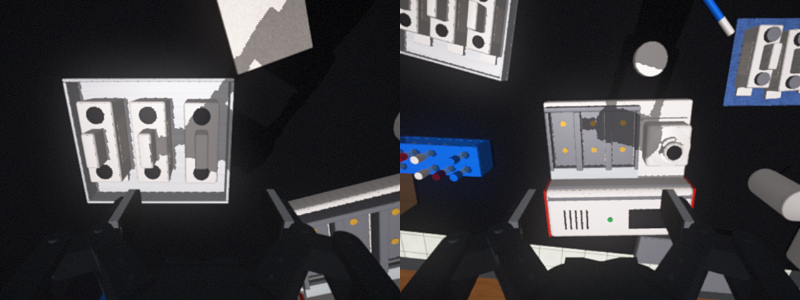

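All three spent cassettes are upright in the tray (left view, x≈95/148/202, y≈140), and the bay (right view, ≈590,140) is empty with gold dots on the floors. I'll check pocket lines with the dots and re-detect the fresh ones.

```bash
cat > fresh.py <<'E'
from h import *
def fresh(c,z=.057,xmin=.33):
    q=proj(c,[[x,y,z] for x in(.31,.50) for y in(.19,.46)]); b=[int(max(0,q[:,0].min())),int(max(0,q[:,1].min())),int(min(560,q[:,0].max())),int(min(420,q[:,1].max()))]
    r=circles(c,7.5,12.5,15,b); X=plane(c,r[:,:2],z)[:,:2]; out=[]
    for i in range(len(X)):
        for j in range(len(X)):
            d=X[j]-X[i]; a=np.arctan2(d[1],d[0])
            if abs(np.hypot(*d)-.076)<.004 and abs(a-.17)<.6: out.append([*((X[i]+X[j])/2),a,np.hypot(*d)])
    return np.array(sorted(out,key=lambda o:-o[1]))
E
python3 - <<'E'
from fresh import *
c=pickle.load(open("pics/pad3.pkl","rb")); print(fresh(c).round(4))
c=pickle.load(open("pics/bay3.pkl","rb")); h=cv2.cvtColor(c["img"],cv2.COLOR_RGB2HSV)
m=cv2.inRange(h,(10,120,60),(30,255,255)); n,l,s,ce=cv2.connectedComponentsWithStats(m)
for i in range(1,n):
    X=plane(c,[ce[i]],.03)[0]
    if s[i,4]>6 and abs(X[0]-.61)<.08: 
        Y=rz(PSI).T@(X-P1); print(s[i,4],ce[i].round(1),X.round(4),"local",Y.round(4))
E
```

```text
[[0.3881 0.3841 0.2347 0.076 ]
 [0.4096 0.3194 0.1898 0.0765]
 [0.4117 0.2598 0.1047 0.0766]]
38 [269.9 172.4] [ 0.583  -0.0463  0.03  ] local [-0.0292 -0.001  -0.    ]
38 [311.9 171.6] [0.5735 0.0172 0.03  ] local [-0.0286  0.0632 -0.    ]
42 [228.1 173.2] [ 0.5924 -0.1096  0.03  ] local [-0.0298 -0.065  -0.    ]
37 [230.9 210.1] [ 0.6518 -0.1009  0.03  ] local [ 0.0302 -0.0657 -0.    ]
37 [271.1 209.5] [ 0.6424 -0.0375  0.03  ] local [ 0.0308 -0.0015 -0.    ]
36 [311.2 208.7] [0.6328 0.0258 0.03  ] local [ 0.0313  0.0625 -0.    ]
```

```bash
sed -i 's/^PSI=.*/PSI=np.deg2rad(8.5)/; s/^P1=.*/P1=np.array([.6127,-.0419,.030])/' h.py
cat >> fresh.py <<'E'
VIEW=([.36,.33,.28],down(np.pi+.13))
def pick(o,shift,h=.057):
    p=np.array([o[0],o[1],.002]); P=tool(loc(p,o[2],y=shift),o[2],h=h)
    ctrl.move_ptp(P[0]+[0,0,.08],P[1]); ml((P[0]+[0,0,.025],P[1]),.25); ml(P,.08); F("at")
    ctrl.clamp(80); F("grip"); ml((P[0]+[0,0,.14],P[1]),.25); F("up")
def insert(p,h=.057):
    k=dict(h=h); th=np.deg2rad(20)
    q0=loc(p,PSI,.0725-.073*np.cos(th),0,.002+.073*np.sin(th)); R=rz(PSI)
    T=tool(q0+R@[-.025,0,.09],PSI,th,**k); ctrl.move_ptp(*T); F("over")
    ml(tool(q0+R@[-.022,0,.025],PSI,th,**k),.2); ml(tool(q0+R@[-.022,0,.001],PSI,th,**k),.06); F("tilted in")
    for d in(-.015,-.01,-.005,0):
        ml(tool(q0+R@[d,0,0],PSI,th,**k),.05); f=ctrl.get_ft_force()
        if np.linalg.norm(f)>25: F("STOP push"); return False
    F("pushed")
    for a,g in((16,.0015),(12,.001),(8,.001),(4,.0005),(1.5,.0003),(0,0)):
        swing(p,PSI,[np.deg2rad(a)],g=g,xt=.0725,v=.05,**k); f=ctrl.get_ft_force()
        if np.linalg.norm(f)>35: F(f"STOP swing {a}"); return False
    F("swung"); return True
def release():
    ctrl.open_gripper(); p=ctrl.get_eef_pos(); ctrl.movel(p+[0,0,.08],max_speed=.2); F("rel")
E
python3 - <<'E'
from fresh import *
c=snap("wrist"); o=fresh(c); print(o.round(3)); pick(o[0],.004)
ok=insert(pocket(2)); print(ok); 
if ok: release(); ctrl.move_ptp([.57,-.03,.33],down(np.pi+.13)); snap("wrist","f2")
else: snap("wrist","f2");
E
```

```text
[[0.388 0.384 0.223 0.076]
 [0.41  0.319 0.194 0.077]
 [0.412 0.26  0.127 0.078]]
at t 36.1 F [-0.1 -0.2  0.3] gap 85.2
grip t 36.8 F [ 0.  -0.8  0.7] gap 14.1
up t 37.5 F [ 0.2 -0.3 -3. ] gap 13.8
over t 39.1 F [ 0.7  0.5 -2.6] gap 13.9
tilted in t 40.1 F [ 0.7 -0.4 -2.8] gap 13.8
pushed t 41.1 F [ 0.2  0.4 -2.5] gap 14.0
swung t 42.8 F [ 0.4  0.2 -2.3] gap 13.6
True
rel t 44.0 F [-1.  -0.1 -1.5] gap 85.6
```

```bash
python3 -c "
import cv2;i=cv2.imread('pics/f2.png');cv2.imwrite('pics/f2z.png',cv2.resize(i[130:290,180:420],None,fx=2.5,fy=2.5,interpolation=2))"
```

```text
(no output)
```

View pics/f2z.png

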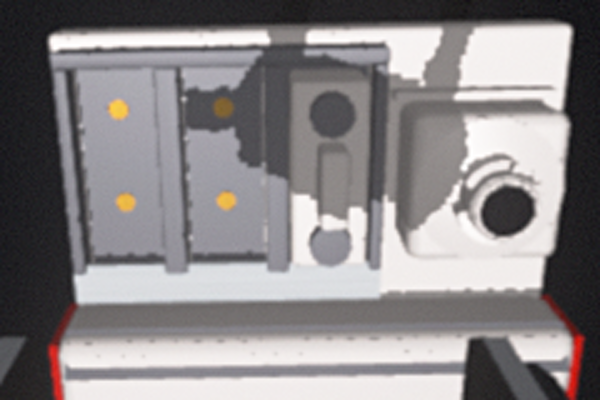

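The first fresh cassette lies flat behind the sill in pocket2 (crop 331,170). For the rest I'll add a gentle press until floor contact, re-detecting before each pick.

```bash
cat >> fresh.py <<'E'
def press(n=6,lim=12):
    b=ctrl.get_ft_force()[2]; p=ctrl.get_eef_pos()
    for i in range(1,n+1):
        ctrl.movel(p-[0,0,.001*i],max_speed=.02)
        if ctrl.get_ft_force()[2]-b>lim: break
    F(f"pressed {i}mm")
E
python3 - <<'E'
from fresh import *
for i,s in((1,.007),(0,0)):
    ctrl.move_ptp(*VIEW); ctrl.pause(.1); c=snap("wrist",f"padv{i}"); o=fresh(c); print(o.round(3))
    if len(o)<i+1: print("LOOK"); break
    pick(o[0],s)
    if not insert(pocket(i)): break
    press(); release()
else:
    ctrl.move_ptp([.54,0,.30],down(np.pi+.13)); c=snap("wrist","f3")
    cv2.imwrite('pics/f3z.png',cv2.resize(c["img"][60:300,140:440,::-1],None,fx=2.5,fy=2.5,interpolation=2))
E
```

```text
[[0.41  0.32  0.2   0.078]
 [0.411 0.26  0.128 0.076]]
at t 48.0 F [-0.2  0.2  0.5] gap 85.3
grip t 48.6 F [ 0.1 -0.3 -1.8] gap 14.0
up t 49.3 F [-0.6 -0.7 -1.1] gap 13.8
over t 50.9 F [-0.5  1.3 -1.3] gap 13.9
tilted in t 51.9 F [ 1.   0.2 -0.6] gap 14.3
pushed t 53.0 F [ 0.2  0.1 -1.2] gap 13.6
swung t 54.6 F [-0.2 -0.8 -1.2] gap 13.8
pressed 4mm t 55.6 F [-4.1 -0.8 13.7] gap 13.7
rel t 56.8 F [-0.2 -0.8 -0.2] gap 85.6
[[0.411 0.26  0.123 0.075]]
at t 60.2 F [-0.2  0.5  0.9] gap 84.9
grip t 60.9 F [ 0.1 -1.9  3.4] gap 13.9
up t 61.6 F [-0.3  0.7 -2.3] gap 13.5
over t 63.1 F [ 0.4  0.5 -2.3] gap 13.7
tilted in t 64.2 F [-0.4 -0.4 -1.9] gap 13.6
pushed t 65.2 F [-0.4  0.  -2.8] gap 14.1
swung t 66.8 F [ 1.   0.4 -2.6] gap 13.7
pressed 3mm t 67.6 F [-5.9 -0.6 12.3] gap 14.0
rel t 68.8 F [-0.6  0.1 -0.5] gap 85.2
```

```bash
ls -t pics|head -3
```

```text
f3z.png
f3.pkl
f3.png
```

View pics/f3z.png

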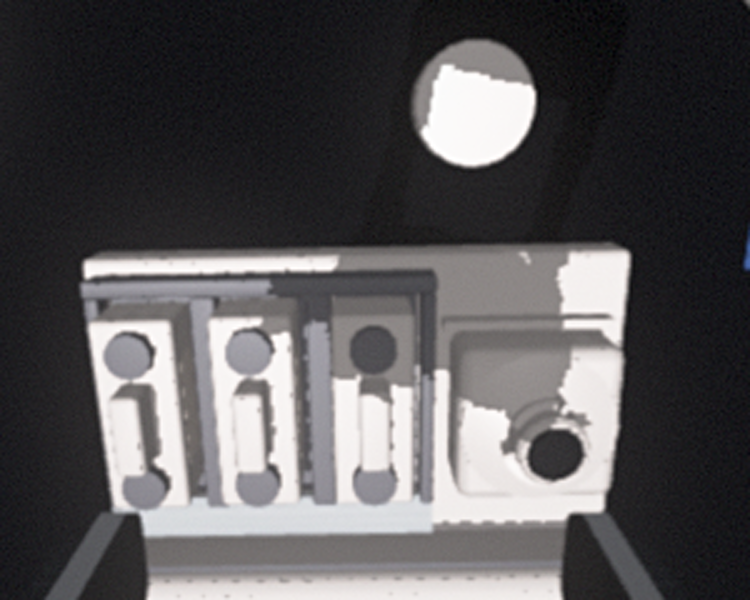

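Run:
```python
from h import *
c=pickle.load(open("pics/f3.pkl","rb")); b=[int(v) for v in proj(c,[pocket(1)+[0,0,.055]])[0]]
r=circles(c,7,13,14,[b[0]-85,b[1]-55,b[0]+85,b[1]+55]); X=plane(c,r[:,:2],.085)
print(np.c_[r,(X-P1)@rz(PSI)].round(3))
# mouth and cap, f3 vs bay1/bay2
g=lambda c:cv2.cvtColor(c["img"],cv2.COLOR_RGB2GRAY)
b1=pickle.load(open("pics/bay1.pkl","rb"));b2=pickle.load(open("pics/bay2.pkl","rb"))
us=[]
for n,k in(("b1",b1),("b2",b2),("f3",c)):
    u=proj(k,[[.596,.105,.112]])[0].astype(int); w=g(k)[u[1]-18:u[1]+19,u[0]-18:u[0]+19]
    nn,l,s,ce=cv2.connectedComponentsWithStats((w<60).astype(np.uint8))
    i=1+np.argmax(s[1:,4]); e=ce[i]+u-18; us.append(e); print("mouth",n,s[i],e.round(1),plane(k,[e],.112)[0].round(4))
print(tri(b1,us[0],b2,us[1]),tri(b1,us[0],c,us[2]))
t=snap("top","top2"); gt=g(t); u=(276,219)
for n,k in(("top",t),("f3",c)):
    u=proj(k,[[.441,.047,.03]])[0].astype(int); y0=max(0,u[1]-30);x0=u[0]-30
    w=g(k)[y0:u[1]+30,x0:u[0]+30]
    nn,l,s,ce=cv2.connectedComponentsWithStats((w>70).astype(np.uint8)); i=1+np.argmax(s[1:,4]); e=ce[i]+[x0,y0]; print("cap",n,s[i],e.round(1),plane(k,[e],.03)[0].round(4),plane(k,[e],.015)[0].round(4))
```

```text
[[ 2.88833e+02  1.99500e+02  9.76700e+00 -3.80000e-02  6.10000e-02
   5.50000e-02]
 [ 1.91500e+02  2.01833e+02  9.96700e+00 -3.70000e-02 -6.30000e-02
   5.50000e-02]
 [ 2.39500e+02  1.99833e+02  9.63300e+00 -3.80000e-02 -1.00000e-03
   5.50000e-02]
 [ 2.89500e+02  2.52833e+02  8.86700e+00  3.80000e-02  6.10000e-02
   5.50000e-02]
 [ 2.42833e+02  2.52500e+02  9.23300e+00  3.70000e-02 -2.00000e-03
   5.50000e-02]
 [ 1.98500e+02  2.54167e+02  9.03300e+00  3.80000e-02 -6.20000e-02
   5.50000e-02]
 [ 2.87167e+02  2.26833e+02  9.60000e+00  0.00000e+00  5.90000e-02
   5.50000e-02]
 [ 2.34167e+02  2.20833e+02  8.93300e+00 -1.00000e-02 -1.00000e-02
   5.50000e-02]
 [ 1.91833e+02  2.20167e+02  7.26700e+00 -1.20000e-02 -6.50000e-02
   5.50000e-02]]
mouth b1 [ 11  13  20  18 274] [356.7 254.3] [0.6002 0.1083 0.112 ]
mouth b2 [ 11  14  19  18 276] [382.  211.2] [0.6003 0.1081 0.112 ]
mouth f3 [ 11  14  21  19 305] [361.7 241.4] [0.6003 0.1081 0.112 ]
(array([0.60054914, 0.10849671, 0.1112594 ]), np.float64(8.731587254372765e-05)) (array([0.60143132, 0.10908916, 0.10947539]), np.float64(0.00016816366697248496))
cap top [   0    0   60   60 1741] [284.5 218.1] [0.4447 0.0209 0.03  ] [0.4461 0.0206 0.015 ]
cap f3 [   9    6   50   51 2017] [329.3 101.1] [0.4418 0.051  0.03  ] [0.4413 0.0532 0.015 ]
```

All three fresh cassettes lie flat in their pockets (caps at local x = ±38 mm, centred). The bottle mouth is at (0.600, 0.108) and the cap at image crop (475,102). Now I'll measure the cap from two places and pick it up.

```bash
cat > cap.py <<'E'
from h import *
M=np.array([.6003,.1082]); HC=.006
YAW0=np.pi+.13-1.8
def capuv(c,guess):
    u=proj(c,[guess])[0].astype(int); g=cv2.cvtColor(c["img"],cv2.COLOR_RGB2GRAY); m=40
    y0,x0=max(0,u[1]-m),max(0,u[0]-m); w=(g[y0:u[1]+m,x0:u[0]+m]>60).astype(np.uint8)
    n,l,s,ce=cv2.connectedComponentsWithStats(w); i=l[u[1]-y0,u[0]-x0] or 1+np.argmax(s[1:,4])
    return ce[i]+[x0,y0],s[i]
E
python3 - <<'E'
from cap import *
c0=snap("wrist"); u0,s0=capuv(c0,[.4418,.051,.03]); X=plane(c0,[u0],.03)[0]; print(s0,X.round(4))
ctrl.move_ptp([.40,.05,.22],down(np.pi+.13)); c1=snap("wrist"); u1,s1=capuv(c1,X); Y=plane(c1,[u1],.03)[0]; print(s1,Y.round(4),tri(c0,u0,c1,u1))
ctrl.move_ptp([.36,.05,.22],down(np.pi+.13)); c2=snap("wrist","cap2"); u2,s2=capuv(c2,Y); Z=plane(c2,[u2],.03)[0]; print(s2,Z.round(4))
q=ctrl.inverse_kinematics([*M,.12],down(YAW0)); print(q)
q=ctrl.inverse_kinematics([*M,.12],down(YAW0+1.75)); print(q)
E
```

```text
[  15   15   51   52 2058] [0.4419 0.0508 0.03  ]
[  15    9   53   56 2366] [0.4378 0.0509 0.03  ] (array([0.44136496, 0.05172454, 0.02052625]), np.float64(0.0011023763427735422))
[  15   12   52   55 2255] [0.4362 0.0509 0.03  ]
[ 1.06953314e-01  4.03140383e-01  1.75057744e+00 -4.44089210e-16
  9.87874826e-01  2.06156987e-01]
[ 0.10695331  0.40314038  1.75057744  0.          0.98787483 -1.54384301]
```

Run:
```python
from cap import *
C=np.array([.4412,.0515,HC]); R=down(YAW0)
ctrl.move_ptp(C+[0,0,.09],R); ml((C+[0,0,.03],R),.2); ml((C,R),.06); F("at"); ctrl.clamp(50); F("grip")
ml((C+[0,0,.14],R),.2); F("up")
T=np.array([*M,.112+HC+.03]); ctrl.move_ptp(T,R); F("over")
ml((T-[0,0,.022],R),.1); b=ctrl.get_ft_force()[2]; p=ctrl.get_eef_pos()
for i in range(1,33):
    ctrl.movel(p-[0,0,.001*i],max_speed=.03); f=ctrl.get_ft_force()
    if f[2]-b>5: break
F("contact"); print("cap origin z",ctrl.get_eef_pos()[2]-HC, ctrl.get_moment().round(2)); snap("wrist","capon")
```

```text
at t 73.5 F [ 0.2 -0.8  0.3] gap 85.1
grip t 73.9 F [-1.7 -0.9  4.5] gap 61.5
up t 74.7 F [-0.3 -0.7 -1.4] gap 61.4
over t 75.5 F [-1.   0.2 -1. ] gap 61.9
contact t 80.8 F [-2.8 -1.   8.2] gap 61.9
cap origin z 0.10058268055605384 [-0.04  0.56  0.07]
```

The cap rests 10.6 mm high, so it's on the ramps as expected. I'll turn it back until it drops, then tighten.

```bash
cat >> cap.py <<'E'
def turn(yaw,sgn,n,stop,v=.03,fz=5):
    """turn in 5-degree steps following the cap down with a light press"""
    z=ctrl.get_eef_pos()[2]
    for i in range(n):
        yaw+=sgn*np.deg2rad(5); R=down(yaw)
        ctrl.movel([*M,z],max_speed=v,orientation=R)
        f=ctrl.get_ft_force()[2]; k=0
        while f<fz and k<6 and z-HC>.0885: z-=.001; k+=1; ctrl.movel([*M,z],max_speed=v); f=ctrl.get_ft_force()[2]
        while f>fz+6 and k<20: z+=.0005; k+=1; ctrl.movel([*M,z],max_speed=v); f=ctrl.get_ft_force()[2]
        mz=ctrl.get_moment()[2]; print(f"{np.rad2deg(yaw-YAW0):.0f} z {z-HC:.4f} fz {f:.1f} mz {mz:.2f} t {ctrl.get_clock():.1f}")
        if stop(z-HC,mz): break
    return yaw
E
python3 - <<'E'
from cap import *
y=turn(YAW0,1,21,lambda z,m:z<.0935); print(y)
E
```

```text
5 z 0.0996 fz 7.4 mz 0.03 t 81.4
10 z 0.0996 fz 8.8 mz 0.09 t 81.6
15 z 0.0996 fz 9.5 mz 0.01 t 81.9
20 z 0.1001 fz 7.6 mz 0.06 t 82.4
25 z 0.1001 fz 9.0 mz 0.04 t 82.6
30 z 0.1001 fz 9.9 mz -0.00 t 82.9
35 z 0.1001 fz 10.1 mz 0.04 t 83.1
40 z 0.1001 fz 9.8 mz 0.12 t 83.4
45 z 0.1001 fz 8.4 mz 0.08 t 83.6
50 z 0.1001 fz 6.5 mz -0.00 t 83.9
55 z 0.0941 fz -0.4 mz -0.02 t 85.6
60 z 0.0901 fz 5.4 mz 0.07 t 86.9
2.5187902047863897
```

Dropped home at about 55°. Now clockwise to the stops.

Run:
```python
from cap import *
y=YAW0+np.deg2rad(60)
ctrl.clamp(70)
y=turn(y,-1,23,lambda z,m:abs(m)>1.0,fz=3); print(y,np.rad2deg(y-YAW0),ctrl.get_moment().round(2),ctrl.get_joints()[5])
```

```text
55 z 0.0901 fz 4.9 mz 0.02 t 87.6
50 z 0.0901 fz 5.2 mz -0.10 t 87.8
45 z 0.0901 fz 4.3 mz -0.03 t 88.1
40 z 0.0901 fz 5.0 mz -0.06 t 88.3
35 z 0.0901 fz 5.6 mz 0.01 t 88.6
30 z 0.0901 fz 5.5 mz -0.04 t 88.8
25 z 0.0901 fz 4.9 mz -0.01 t 89.1
20 z 0.0901 fz 4.2 mz -0.00 t 89.3
15 z 0.0901 fz 4.6 mz -0.05 t 89.6
10 z 0.0901 fz 5.8 mz -0.04 t 89.8
5 z 0.0901 fz 5.1 mz -0.03 t 90.1
0 z 0.0901 fz 4.7 mz -0.01 t 90.3
-5 z 0.0901 fz 5.3 mz -0.01 t 90.6
-10 z 0.0901 fz 5.2 mz -0.06 t 90.8
-15 z 0.0901 fz 6.5 mz -0.00 t 91.1
-20 z 0.0901 fz 5.7 mz 0.02 t 91.3
-25 z 0.0901 fz 6.2 mz 0.35 t 91.6
-30 z 0.0901 fz 8.3 mz 0.98 t 91.8
-35 z 0.0901 fz 8.3 mz 0.67 t 92.1
-40 z 0.0901 fz 5.1 mz 0.71 t 92.3
-45 z 0.0901 fz 7.4 mz 0.79 t 92.6
-50 z 0.0906 fz 8.0 mz 1.17 t 93.1
0.5989280275926298 -49.999999999999915 [-0.22  0.59  1.17] 1.0708019805443556
```

The stop was met after about 85° clockwise (moment rose to 1 Nm and the fingers slipped): tight. Release and check everything.

Run:
```python
from cap import *
ctrl.open_gripper(); p=ctrl.get_eef_pos(); ctrl.movel(p+[0,0,.12],max_speed=.2); F("rel")
ctrl.move_ptp([.54,0,.30],down(np.pi+.13)); c=snap("wrist","e1")
ctrl.move_ptp([.30,.0,.40],down(np.pi+.13)); ctrl.pause(.3); t=snap("top","e2")
a=cv2.resize(c["img"][60:300,160:440],(466,400),interpolation=2); 
b=cv2.resize(t["img"][80:270,140:450],(334,205),interpolation=2)
s=cv2.copyMakeBorder(b,0,195,0,0,cv2.BORDER_CONSTANT)
cv2.imwrite("pics/end.png",np.hstack([a,s])[:,:,::-1])
b=[int(v) for v in proj(c,[pocket(1)+[0,0,.055]])[0]]
r=circles(c,7,13,14,[b[0]-85,b[1]-55,b[0]+85,b[1]+55])[:7]; X=plane(c,r[:,:2],.085); print(((X-P1)@rz(PSI))[:,:2].round(3))
```

```text
rel t 94.2 F [-0.1 -0.3 -0.2] gap 85.5
[[-0.038  0.062]
 [ 0.038 -0.002]
 [-0.037 -0.063]
 [-0.038 -0.002]
 [ 0.038 -0.064]
 [ 0.037  0.061]
 [ 0.067 -0.084]]
```

View pics/end.png

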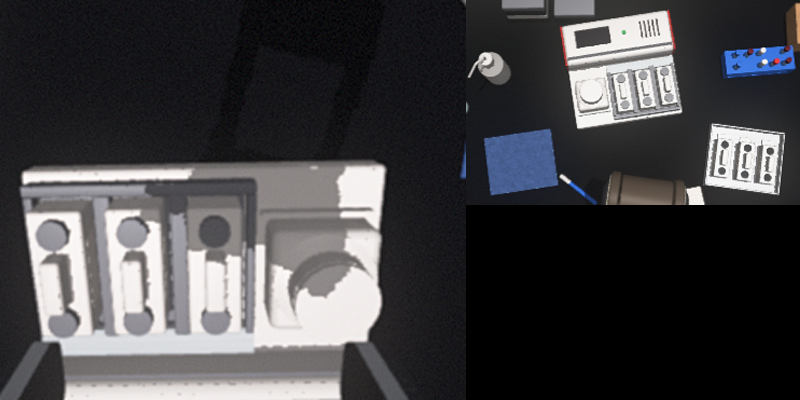

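The cap sits level on the bottle (crop 338,297), the fresh cassettes are flat, and the tray holds three. Pocket2's cassette was not pressed, so I'll check it by touching its fin and its neighbour's with closed fingers.

Run:
```python
from fresh import *
ctrl.clamp(20)
for i in(2,1,0):
    p=loc(pocket(i),PSI,-.005)+[0,0,.071]; R=tool(p,PSI)[1]
    ctrl.move_ptp(p+[0,0,.06],R); ctrl.movel(p+[0,0,.006],max_speed=.15); ctrl.pause(.1); q=ctrl.get_eef_pos(); b=ctrl.get_ft_force()[2]
    for k in range(1,25):
        ctrl.movel(q-[0,0,.0005*k],max_speed=.02)
        if ctrl.get_ft_force()[2]-b>9: break
    F(i); print("fin top z",ctrl.get_eef_pos()[2].round(4)); ctrl.movel(p+[0,0,.06],max_speed=.2)
ctrl.move_ptp([.35,0,.40],down(np.pi+.13)); ctrl.pause(.3); print(ctrl.get_clock()); ctrl.finish_job()
```

```text
2 t 105.6 F [-3.4 -0.1 11. ] gap -0.2
fin top z 0.1011
1 t 111.5 F [-4.2  2.1 10.5] gap -0.1
fin top z 0.1011
0 t 117.2 F [-3.   1.4  8.6] gap 0.2
fin top z 0.1011
119.3833
the job is handed in; nothing more can be done
```

The job is handed in at about 119 s: the three spent cassettes stand in the discard tray, the three fresh ones are seated (fin tops all at 101 mm), the cap is home and tight, and the wash bottle, tube rack and beaker were never touched.

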